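# Put the channel bracket away and snap the hardware case shut

## Task

Put the loose channel bracket away in the empty compartment of the open hardware case, let go of it, and then close the case's hinged lid and press it down at the front until it snaps fully shut past its catch. Leave the jar, the bin and the spray can standing where they are.

Things in the scene. Friction and masses are not known exactly. Their poses are not given: they have to be found in the camera images.
- case: Grey case fixed to the bench, 170 (x) by 280 (y) by 55 mm high, walls 5 mm. Origin: centre of its underside; x points from its front (catch side, facing the robot) to its back (hinge side), z up. A divider at y = -40 mm splits it: the narrow compartment on the -y side is full of stock brackets (37 mm high), the wide one on the +y side is empty.
- well (a point): Centre of the inner floor of the empty compartment, 5 mm above the bench; same axes as the case. The compartment is 160 mm (x) by 172 mm (y) and 50 mm deep.
- lid (a joint): Angle of the lid, rad: 0 = fully shut, grows as it opens, about 1.57 = upright, stop at 1.9. Stiff hinge: the lid stays where it is left. It meets the spring catch at about 0.09 rad and snaps past it at about 0.05; pressing through takes roughly 10 N at the front edge, then the catch holds it at 0.
- lid_hinge (a point): Middle of the lid's hinge line, along the top of the case's back wall, 55 mm above the bench. Its axes turn with the lid: -x runs along the lid towards its front edge, y is the hinge line, z is the normal of the lid's outer (upper) face, which lies 8 mm from the hinge line.
- lid_edge (a point): Middle of the lid's front edge, on its outer face, 170 mm from the hinge; axes as for lid_hinge. The lid is a grey plate 170 x 280 x 8 mm with a black tab here, 70 mm wide, reaching 25 mm further out, with a 40 mm lip on the inner side that hooks over the catch at the case's front.
- bracket: Loose aluminium U-channel bracket, 110 mm long (x) by 40 mm wide (y) by 30 mm high, wall 6 mm, 110 to 220 g, lying on its web with the open side up, beside the case. Origin: centre of its underside.
- jar: Bystander: screw-top storage jar with a yellow cap, 72 mm diameter, 95 mm high, standing beside the case. Origin: centre of its underside.
- bin: Bystander: open blue parts bin full of black clips, 160 x 110 x 70 mm. Origin: centre of its underside.
- can: Bystander: upright white spray can with a black cap, 60 mm diameter, 185 mm high. Origin: centre of its underside.
There are look-alikes about, which are no part of the job. Of the things like the bracket, leave any that is purple; of the rest the larger one is meant.

How it is judged:
By the outcome, as a careful person would: the job done as asked, in the order asked, and still so for the second after the job is handed in, with the robot touching nothing.
It also fails if it takes over 64 s, if anything falls off the work surface, if the arm or the gripper's body presses on something with over 40 N, if the wrist force passes 120 N, or if a joint passes its speed limit or range.

## Robot

A 7-joint arm with a two-finger parallel gripper is mounted at the origin on the work surface. World frame = base frame: x ahead of the robot, y to its left, z up, the work surface at z = 0. Lengths are in m, angles in degrees, forces in N, time in s.
With the tool pointing down it reaches from about 0.425 to 0.825 m from the base axis. Payload 3.6 kg.
Tool frame: the origin (TCP) lies on the centre line of the jaws, within the pads' length; the fingertips stand 14 mm ahead of it and the grasp point (between the pads) lies 5 mm behind it (robot.tip_extent is the distance from the TCP to the fingertips, in m); z points along the fingers, y is the line along which they close (so a half turn about z gives the same grasp; the last joint's range is limited). The gripper opens to 85 mm and grips with 20 to 120 N. Pads are 22 mm wide; open, the fingers measure 114 mm over their backs; the gripper's body (76 mm by 85 mm) begins 54 mm behind the grasp point. The pads swing forward as they close: fully open they stand 13 mm farther back than shut.
Start: joints at [-71.419, 35.231, -0.722, 81.555, 0.464, 63.22, -2.315], TCP at [0.223, 0.61, 0.245] pointing down, gripper open.
Joint ranges: [-178.69, 178.69], [-17.37, 117.87], [-77.05, 75.6], [15.02, 138.74], [-78.02, 258.01], [0.78, 113.62], [-162.83, 162.83]. Speed limits (degrees/s): [159.86, 159.86, 180, 180, 180, 180, 180].

## Interface

Orientations are given as [roll, pitch, yaw] about the fixed x, y, z axes, in that order (R = Rz(yaw) Ry(pitch) Rx(roll)).
In Python, from plant import read_state, optics, job_done, robot gives the robot as it stands.
- The arm moves only by the shell command python3 -m inch 'ROWS' [FORCE]. ROWS is text: rows parted by semicolons, each of 7 numbers parted by spaces: the shift along the world's x, y, z each as a share of 0.025 m, from -1 to 1, then the turn, a rotation vector about the world's x, y, z each as a share of 180 degrees, from -1 to 1, then the closure, from -1 (fully open) to 1 (shut). In form: x y z ax ay az grip; .... A call has exactly 5 rows; each row shifts and turns the commanded pose from where the row before left it; what a row does not reach is not made up. A row lasts 1/12 s, in which the tool goes at most 41.7 mm and 7.16 degrees, less where a joint would pass 70% of its speed; a pose out of reach is approached as far as the arm can. A call with a number of a shift or a turn outside -1 to 1 is refused whole. A call with a gripper value outside its range is refused whole. The fingers move at their own pace and stop on an object; FORCE is the grip in N (left out, the last holds). Time passes only in rows, so rows that do not move let the fingers close, or fill a call up. It gives the time, the measured TCP pose, the force, the opening and the grip force at its end, in the units of the state.
- read_state(): the state, without advancing time (a new reading comes with each control period).
- optics.read_camera(name): name is "scene" or "top" or "wrist"; returns the picture (400x640x3 uint8, red, green, blue); there is no depth.
- optics.get_calibration(name): a dict with "intrinsics" (3x3 intrinsics, pixels), "xyz" and "rotation" of the camera in the world; the wrist camera has in their place "tool_from_camera" (4x4, takes a point from camera to tool coordinates, whose origin is the TCP and whose axes are the flange's). Camera axes: x right, y down, z forward; pixel columns grow to the right and rows downward; lengths in m; the calibration is good to about 2 mm. A picture is of the moment at which its call begins: read the wrist's pose just before it. get_calibration takes no time and is no camera call.
- job_done(): hands the job in; it is judged then, once.
The state is a dict: "time": time; "joints": joint angles; "joint_vel": joint speeds; "tau": joint torques, N m; "ee_pos": TCP position; "tool_rot": TCP orientation; "wrist_force": force on the tool from outside, world axes, zero at the start; "moment": the same for the moment, N m; "opening": finger opening in m; "finger_force": force on a finger pad.
Only numpy, scipy, OpenCV 4.12 (cv2) and the standard library are available. Lean on these libraries where they do the work, as an engineer would, in place of code of your own. Each camera call takes 0.05 s, during which the arm holds its last target. There are 200 camera calls.

## Working session

There is one attempt and no reset: what is moved stays moved. The work goes in short steps, Python scripts to look and compute and a shell command to move; the robot and the scene stay as the last step left them, time stands still between calls to the robot, and variables do not carry over. Pictures are saved under pics/ and viewed, at most 10 in all, crops included, and the job is handed in when it is done.

```bash
mkdir -p pics; cat > h.py <<'E'
import numpy as np,cv2
from plant import read_state,optics,job_done,robot
def snap(n,f):
    im=optics.read_camera(n); cv2.imwrite(f,im[:,:,::-1]); return im
def ray(n,u,v,z):
    c=optics.get_calibration(n); K=np.array(c["intrinsics"]); R=np.array(c["rotation"]);p=np.array(c["xyz"])
    d=R@np.linalg.solve(K,[u,v,1]); return p+d*(z-p[2])/d[2]
E
python3 - <<'E'
from h import *
a=snap("top","pics/top0.png");b=snap("scene","pics/scene0.png")
for n in("top","scene"):
    c=optics.get_calibration(n);print(n,c)
print(read_state())
E
```

```text
top {'intrinsics': array([[490.23786749,   0.        , 315.02001837],
       [  0.        , 490.23786749, 204.80983657],
       [  0.        ,   0.        ,   1.        ]]), 'xyz': array([ 0.24267498, -0.01424301,  1.63335047]), 'rotation': array([-170.99471619,    1.20574965,  -88.51568635])}
scene {'intrinsics': array([[502.05907969,   0.        , 327.04173273],
       [  0.        , 502.05907969, 202.71622291],
       [  0.        ,   0.        ,   1.        ]]), 'xyz': array([1.24790601, 0.50165178, 0.94676061]), 'rotation': array([-133.38445899,   -0.52527648,  123.23148935])}
{'time': 0.1, 'joints': array([-71.41942989,  35.2843126 ,  -0.72411047,  81.63161215,
         0.46309382,  63.21948106,  -2.31725537]), 'joint_vel': array([ 0.04277359, -0.16772714, -0.01605307, -0.29846319, -0.04612864,
        0.03446898,  0.07148901]), 'tau': array([ 6.06729191e-04, -4.70388615e+01,  2.60063801e-01, -1.71570772e+01,
        1.01136899e-02,  5.85616071e-03,  1.65349616e-05]), 'ee_pos': array([0.22311668, 0.60981366, 0.24425009]), 'tool_rot': array([-1.79867420e+02,  3.45442609e-05,  1.59902897e+02]), 'wrist_force': array([ 0.03013249, -0.47982993, -0.11945123]), 'moment': array([0.01867894, 0.01269612, 0.03383038]), 'finger_force': 0.0, 'opening': 0.08559574198984096}
```

View pics/top0.png

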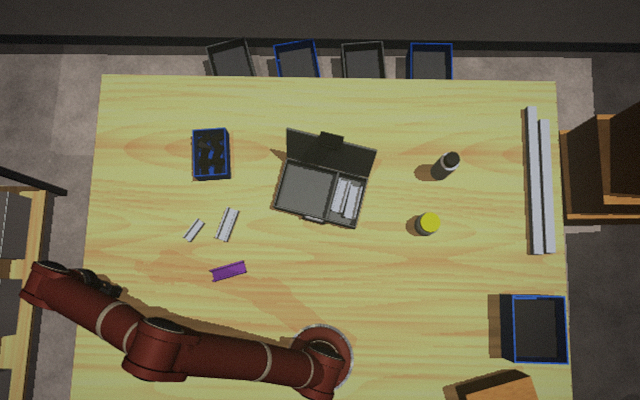

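View pics/scene0.png

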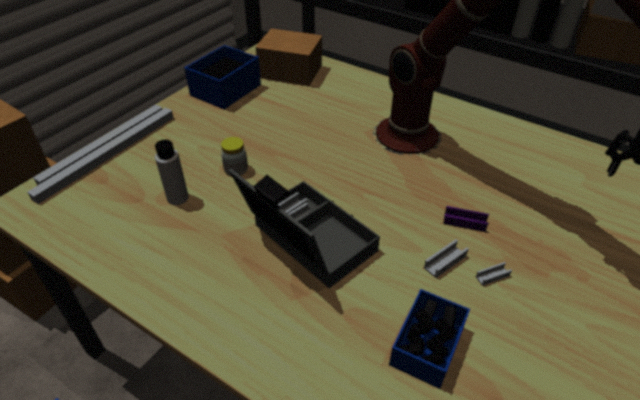

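Top view: the candidates are an aluminium channel at (228,224), a smaller aluminium one at (194,230) and a purple one at (228,271). The non-purple, larger one at (228,224) fits. The case is at (320,190) with its lid upright at the far side, the jar at (427,223), the can at (445,165) and the bin at (211,153).

```bash
python3 - <<'E'
s=open('h.py').read().replace('R=np.array(c["rotation"])','R=Rot.from_euler("xyz",c["rotation"],degrees=True).as_matrix()').replace('import numpy as np,cv2','import numpy as np,cv2\nfrom scipy.spatial.transform import Rotation as Rot')
open('h.py','w').write(s)
from h import *
im=cv2.imread('pics/top0.png'); hsv=cv2.cvtColor(im,cv2.COLOR_BGR2HSV)
m=((hsv[...,1]<60)&(hsv[...,2]>60)).astype('uint8')
m[:, :170]=0; m[:,255:]=0; m[:195]=0; m[255:]=0
for c in cv2.findContours(m,0,1)[0]:
    if cv2.contourArea(c)<40: continue
    for z in(0.015,):
        P=np.array([ray("top",u,v,z)[:2] for u,v in c[:,0]],np.float32)
        print(cv2.boundingRect(c),'rect',cv2.minAreaRect(P))
cal=lambda n,uv,z:ray(n,*uv,z)
for n,uv,z in[("top",(427,223),.09),("top",(451,158),.185)]: print(n,uv,ray(n,*uv,z).round(3))
print('purple',ray("top",228,271,.02).round(3))
d=im[115:285,175:385]; cv2.imwrite('pics/crop0.png',cv2.resize(d,None,fx=3.5,fy=3.5,interpolation=cv2.INTER_CUBIC))
E
```

```text
(183, 218, 21, 24) rect ((0.4053505063056946, 0.43084412813186646), (0.03360505774617195, 0.07943283766508102), 55.02372741699219)
(215, 206, 24, 36) rect ((0.4278084933757782, 0.32008546590805054), (0.046373650431632996, 0.11211583018302917), 71.23974609375)
top (427, 223) [ 0.436 -0.33   0.09 ]
top (451, 158) [ 0.624 -0.385  0.185]
purple [0.272 0.306 0.02 ]
```

View pics/crop0.png

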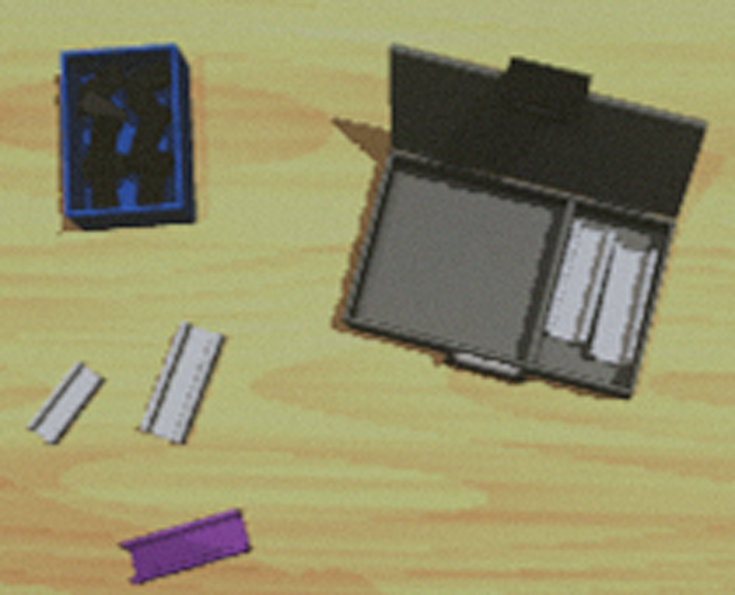

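The crop confirms it: two parallel-walled grey channels on the bench, and the one at top-image (228,224), about 112x46 mm, is the larger. The purple one is clearly separate. The case rim corners are visible, and the wide compartment is empty on the left.

```bash
python3 - <<'E'
from h import *
px=[(345,325),(630,397),(672,218),(390,155)]
P=np.array([ray("top",175+u/3.5,115+v/3.5,.055) for u,v in px])[:,:2]
FL,FR,BR,BL=P; print(P.round(3),[np.linalg.norm(a-b).round(3) for a,b in((FL,FR),(FR,BR),(BR,BL),(BL,FL))])
yv=(FL-FR)+(BL-BR); xv=(BL-FL)+(BR-FR)
print('yaw from y',np.degrees(np.arctan2(-yv[0],yv[1])),'from x',np.degrees(np.arctan2(xv[1],xv[0])))
C=P.mean(0); a=np.arctan2(-yv[0],yv[1]); ex=np.array([np.cos(a),np.sin(a)]);ey=np.array([-ex[1],ex[0]])
print('case',C,'well',C+.049*ey,'edge front',C-.085*ex, 'hinge',C+.085*ex)
print(optics.get_calibration("wrist")["tool_from_camera"])
# lid top edge: tab tip & corners: intersection with vertical plane at hinge
c=optics.get_calibration("top");K=c["intrinsics"];R=Rot.from_euler("xyz",c["rotation"],degrees=True).as_matrix()
for u,v in[(390,45),(706,123)]:
    for z in(.2,.21,.225): 
        p=ray("top",175+u/3.5,115+v/3.5,z)[:2]; print(u,z,'case coords',((p-C)@ex).round(3),((p-C)@ey).round(3))
E
python3 -m inch '0.8 -1 -0.2 0 0 0 -1;0.8 -1 -0.2 0 0 0 -1;0.8 -1 -0.2 0 0 0 -1;0.8 -1 -0.2 0 0 0 -1;0.8 -1 -0.2 0 0 0 -1'
```

```text
[[ 0.479  0.16 ]
 [ 0.418 -0.106]
 [ 0.587 -0.143]
 [ 0.642  0.124]] [np.float64(0.273), np.float64(0.174), np.float64(0.273), np.float64(0.168)]
yaw from y -12.320760825378263 from x -12.421399635537183
case [0.53152063 0.00902096] well [0.54197647 0.05689241] edge front [0.44847832 0.02715863] hinge [ 0.61456294 -0.00911672]
[[-6.38118134e-04 -9.51396503e-01 -3.07967997e-01  7.85914176e-02]
 [ 9.99998952e-01 -1.00726973e-03  1.03970359e-03  7.17921489e-05]
 [-1.29937720e-03 -3.07967011e-01  9.51396149e-01 -1.29958900e-01]
 [ 0.00000000e+00  0.00000000e+00  0.00000000e+00  1.00000000e+00]]
390 0.2 case coords 0.146 0.14
390 0.21 case coords 0.143 0.139
390 0.225 case coords 0.138 0.136
706 0.2 case coords 0.141 -0.141
706 0.21 case coords 0.139 -0.141
706 0.225 case coords 0.134 -0.14
time: 0.52
ee_pos: [0.3239, 0.4838, 0.2196]
tool_rot: [-179.9, -0.0, 159.9]
wrist_force: [-0.0, -0.3, 1.0]
opening: 0.0857
finger_force: 0.0
```

```bash
python3 -m inch '0.8 -1 -0.2 0 0 0 -1;0.8 -1 -0.2 0 0 0 -1;0.8 -1 -0.2 0 0 0 -1;0.6 -1 -0.2 0 0 0 -1;0 -1 -0.2 0 0 0 -1'
```

```text
time: 0.93
ee_pos: [0.4021, 0.3578, 0.1947]
tool_rot: [180.0, 0.2, 159.6]
wrist_force: [1.1, -0.4, 0.3]
opening: 0.0854
finger_force: 0.0
```

```bash
python3 -m inch '0 -0.3 0 0 0 0 -1;0 0 0 0 0 0 -1;0 0 0 0 0 0 -1;0 0 0 0 0 0 -1;0 0 0 0 0 0 -1'; python3 -c "
from h import *
s=read_state();print(s['ee_pos'],s['tool_rot']);snap('wrist','pics/w1.png')"
```

```text
time: 1.35
ee_pos: [0.3976, 0.3552, 0.1956]
tool_rot: [179.9, -0.0, 160.1]
wrist_force: [0.0, -0.1, 0.3]
opening: 0.0855
finger_force: 0.0
[0.39756081 0.35521791 0.19557232] [ 1.79900011e+02 -2.64752164e-02  1.60100715e+02]
```

View pics/w1.png

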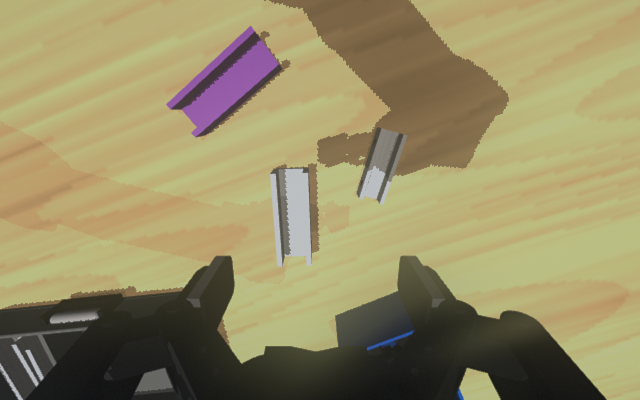

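Wrist view: the bracket lies at pixels (272,170)-(312,264), almost lined up with the jaws. The small one is at (382,165), the purple one at (227,80) and the bin at the bottom.

```bash
cat >> h.py <<'E'
def wray(u,v,z,pos,rot):
    c=optics.get_calibration("wrist");T=np.array(c["tool_from_camera"]);R=Rot.from_euler("xyz",rot,degrees=True).as_matrix()
    o=pos+R@T[:3,3]; d=R@T[:3,:3]@np.linalg.solve(np.array(c["intrinsics"]),[u,v,1]); return o+d*(z-o[2])/d[2]
E
python3 - <<'E'
from h import *
pos=np.array([0.39756081,0.35521791,0.19557232]);rot=[179.9,-0.026,160.1]
P=np.array([wray(u,v,.03,pos,rot)[:2] for u,v in[(272,170),(309,168),(312,263),(277,265)]])
print(P.round(4),[np.linalg.norm(P[i]-P[(i+1)%4]).round(4) for i in range(4)])
C=P.mean(0);d=P[3]+P[2]-P[0]-P[1];print(C,np.degrees(np.arctan2(d[1],d[0])),'rows',(C-pos[:2])/.025)
im=cv2.imread('pics/w1.png');hsv=cv2.cvtColor(im,cv2.COLOR_BGR2HSV);m=((hsv[...,1]<50)&(hsv[...,2]>30)).astype('uint8')
m[:155]=0;m[275:]=0;m[:,:262]=0;m[:,330:]=0
c=max(cv2.findContours(m,0,1)[0],key=cv2.contourArea)
print(cv2.boundingRect(c),cv2.minAreaRect(np.array([wray(u,v,.03,pos,rot)[:2] for u,v in c[:,0]],np.float32)))
E
```

```text
[[0.3644 0.3195]
 [0.3757 0.3567]
 [0.4822 0.321 ]
 [0.4706 0.2816]] [np.float64(0.0389), np.float64(0.1123), np.float64(0.0411), np.float64(0.1127)]
[0.42322455 0.3196708 ] -19.097231527197536 rows [ 1.02654958 -1.42188445]
(270, 168, 42, 99) ((0.4233092963695526, 0.3184649646282196), (0.04128968343138695, 0.1158631294965744), 71.757080078125)
```

```bash
python3 -m inch '0.5 -0.7 -0.8 0 0 0.005 -1;0.53 -0.72 -0.8 0 0 0 -1;0 0 -1 0 0 0 -1;0 0 -0.8 0 0 0 -1;0 0 0 0 0 0 -1'; python3 -m inch '0 0 -0.6 0 0 0 -1;0 0 -0.6 0 0 0 -1;0 0 -0.6 0 0 0 -1;0 0 -0.4 0 0 0 -1;0 0 0 0 0 0 -1'
```

```text
time: 1.82
ee_pos: [0.4219, 0.3165, 0.1069]
tool_rot: [-179.6, -0.3, 160.8]
wrist_force: [-0.3, -0.1, -0.4]
opening: 0.0852
finger_force: 0.0
time: 2.23
ee_pos: [0.4232, 0.3179, 0.0543]
tool_rot: [-179.9, -0.1, 160.9]
wrist_force: [-0.7, -0.2, -0.0]
opening: 0.0857
finger_force: 0.0
```

```bash
python3 -m inch '0 0.06 -0.5 0 0 0 -1;0 0 -0.5 0 0 0 -1;0 0 -0.28 0 0 0 -1;0 0 0 0 0 0 0;0 0 0 0 0 0 1' 40; python3 -m inch '0 0 0 0 0 0 1;0 0 0 0 0 0 1;0 0 0 0 0 0 1;0 0 0 0 0 0 1;0 0 0 0 0 0 1'
```

```text
time: 2.65
ee_pos: [0.4243, 0.3193, 0.0238]
tool_rot: [180.0, 0.0, 160.8]
wrist_force: [0.2, 0.8, -0.1]
opening: 0.0636
finger_force: 0.0
time: 3.07
ee_pos: [0.4246, 0.3193, 0.0243]
tool_rot: [179.9, 0.1, 160.8]
wrist_force: [0.4, -0.4, 4.9]
opening: 0.0395
finger_force: 43.1
```

```bash
python3 -m inch '0 0 0.5 0 0 0 1;0 0 0.8 0 0 0 1;0 0 1 0 0 0 1;0 0 1 0 0 0 1;0.2 -0.5 1 0 0 0.008 1'; python3 -m inch '0.5 -1 0 0 0 0.01 1;0.5 -1 0 0 0 0.01 1;0.5 -1 0 0 0 0.01 1;0.5 -1 0 0 0 0 1;0.5 -1 0 0 0 0 1'; python3 -m inch '0.5 -1 0 0 0 0 1;0.5 -1 0 0 0 0 1;0.5 -1 0 0 0 0 1;0.5 -1 0 0 0 0 1;0.5 -1 0 0 0 0 1';  python3 -m inch '0 0 0 0 0 0 1;0 0 0 0 0 0 1;0 0 0 0 0 0 1;0 0 0 0 0 0 1;0 0 0 0 0 0 1'
python3 -c "
from h import *
s=read_state();print(s['ee_pos'],s['tool_rot']);im=snap('top','pics/t2.png')
cv2.imwrite('pics/t2c.png',cv2.resize(im[100:280,200:400,::-1],None,fx=3,fy=3))"
```

```text
time: 3.48
ee_pos: [0.4271, 0.3093, 0.1315]
tool_rot: [179.9, -0.1, 162.6]
wrist_force: [0.6, 2.0, -1.5]
opening: 0.0394
finger_force: 42.1
time: 3.9
ee_pos: [0.4915, 0.1799, 0.1306]
tool_rot: [-180.0, -0.0, 167.6]
wrist_force: [0.1, -0.8, -2.0]
opening: 0.039
finger_force: 42.2
time: 4.32
ee_pos: [0.5539, 0.055, 0.1304]
tool_rot: [-180.0, -0.1, 167.6]
wrist_force: [0.3, -0.1, -2.0]
opening: 0.0388
finger_force: 42.2
time: 4.73
ee_pos: [0.5534, 0.0582, 0.1307]
tool_rot: [180.0, -0.1, 167.8]
wrist_force: [-0.2, -1.4, -0.7]
opening: 0.0392
finger_force: 42.1
[0.55337156 0.05817449 0.13071656] [ 1.79962505e+02 -5.64814265e-02  1.67804374e+02]
```

View pics/t2c.png

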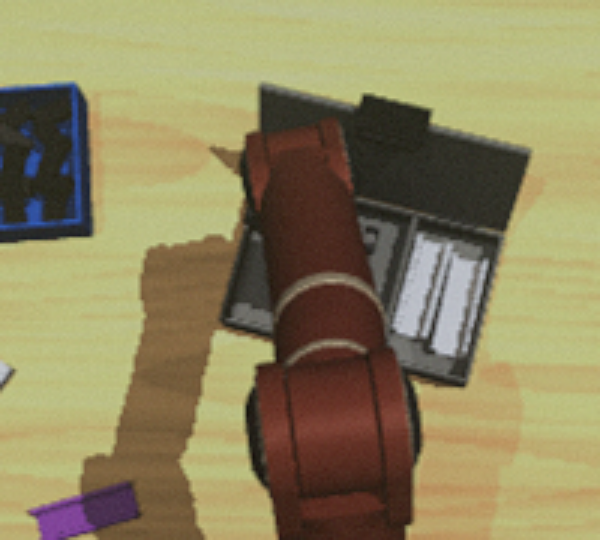

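The arm hovers over the wide compartment (crop (320,250)), with the lid leaning back clear of it at (390,160). Shift 12 mm forward and go down.

```bash
python3 -m inch '-0.5 0 -0.4 0 0 0 1;0 0 -0.8 0 0 0 1;0 0 -0.8 0 0 0 1;0 0 -0.6 0 0 0 1;0 0 -0.4 0 0 0 1'; python3 -m inch '0 0 -0.4 0 0 0 1;0 0 -0.3 0 0 0 1;0 0 -0.2 0 0 0 1;0 0 0 0 0 0 1;0 0 0 0 0 0 1'
```

```text
time: 5.2
ee_pos: [0.5406, 0.0572, 0.0544]
tool_rot: [-180.0, -0.1, 167.7]
wrist_force: [-0.9, -0.7, -1.3]
opening: 0.0393
finger_force: 42.1
time: 5.62
ee_pos: [0.5418, 0.0565, 0.0335]
tool_rot: [180.0, 0.0, 167.6]
wrist_force: [-0.3, -0.1, -1.2]
opening: 0.0389
finger_force: 42.1
```

```bash
python3 -m inch '0 0 -0.1 0 0 0 1;0 0 -0.06 0 0 0 1;0 0 0 0 0 0 1;0 0 0 0 0 0 -0.5;0 0 0 0 0 0 -0.5';python3 -m inch '0 0 0 0 0 0 -0.5;0 0 0 0 0 0 -0.5;0 0 0.4 0 0 0 -0.5;0 0 0.8 0 0 0 -0.5;0 0 1 0 0 0 -0.5'; python3 -m inch '0 0 1 0 0 0 -0.5;0 0 1 0 0 0 -0.5;0 0 1 0 0 0 -0.5;-0.5 0 1 0 0 0 -0.5;-1 0 1 0 0 0 -0.5'; python3 -m inch '-1 0 1 0 0 0 -0.5;-1 0 0.5 0 0 0 0;-1 0 0 0 0 0 1;-1 0 0 0 0 0 1;0 0 0 0 0 0 1'; python3 -c "
from h import *
s=read_state();print(s['ee_pos'],s['tool_rot'],s['joints']);im=snap('top','pics/t3.png');im2=snap('scene','pics/s3.png')
cv2.imwrite('pics/c3.png',np.hstack([cv2.resize(im[100:280,230:400,::-1],(390,413)),cv2.resize(im2[130:310,200:400,::-1],(410,413))]))"
```

```text
time: 6.03
ee_pos: [0.542, 0.0565, 0.0297]
tool_rot: [180.0, 0.1, 167.6]
wrist_force: [0.9, -0.1, -0.3]
opening: 0.0622
finger_force: 0.0
time: 6.45
ee_pos: [0.5405, 0.0563, 0.0843]
tool_rot: [-179.9, -0.2, 167.7]
wrist_force: [0.6, 0.6, 0.4]
opening: 0.0641
finger_force: 0.0
time: 6.87
ee_pos: [0.5061, 0.0563, 0.2115]
tool_rot: [179.9, 0.2, 167.6]
wrist_force: [-0.2, -0.5, 0.9]
opening: 0.0641
finger_force: 0.0
time: 7.28
ee_pos: [0.3985, 0.0561, 0.2474]
tool_rot: [-179.9, -0.2, 167.7]
wrist_force: [-0.2, -0.1, -0.6]
opening: 0.0158
finger_force: 0.0
[0.3985134  0.05609885 0.24744457] [-179.88806551   -0.22076937  167.72171249] [ -5.50575117  13.64563342  -6.96922674 118.796538     2.22369786
  47.923813    63.94415648]
```

View pics/c3.png

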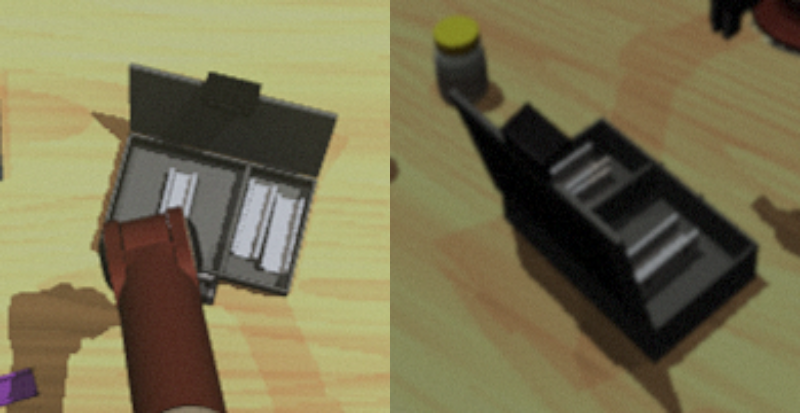

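The bracket lies flat and released in the wide compartment (top crop (178,190)), and the lid leans back at about 1.85 rad. Now go over the lid with the fingers shut.

```bash
python3 -m inch '0 -0.2 0.8 0 0 0 1;0.2 -0.4 0.8 0 0 0 1;0.5 -0.4 0.6 0 0 0 1;1 -0.3 0.2 0 0 0 1;1 -0.3 0 0 0 0 1';python3 -m inch '1 -0.3 0 0 0 0 1;1 -0.3 0 0 0 0 1;1 -0.3 0 0 0 0 1;1 -0.3 0 0 0 0 1;1 -0.3 0 0 0 0 1'; python3 -m inch '1 -0.3 0 0 0 0 1;1 -0.2 0 0 0 0 1;1 -0.2 0 0 0 0 1;1 0 0 0 0 0 1;0 0 0 0 0 0 1'
```

```text
time: 7.8
ee_pos: [0.4743, 0.0158, 0.3092]
tool_rot: [179.9, 0.3, 167.6]
wrist_force: [0.7, 1.2, 1.1]
opening: 0.0001
finger_force: 0.0
time: 8.22
ee_pos: [0.5988, -0.0218, 0.3067]
tool_rot: [180.0, 0.0, 167.6]
wrist_force: [1.2, 0.5, 1.2]
opening: 0.0001
finger_force: 0.0
time: 8.63
ee_pos: [0.7006, -0.0393, 0.3041]
tool_rot: [180.0, 0.1, 167.6]
wrist_force: [0.1, -0.2, -1.5]
opening: 0.0004
finger_force: 0.0
```

```bash
python3 -m inch '0.8 0.2 0 0 0 0 1;0.2 0 -0.2 0 0 0 1;0 0 -0.6 0 0 0 1;0 0 -0.6 0 0 0 1;0 0 -0.4 0 0 0 1';python3 -m inch '0 0 -0.6 0 0 0 1;0 0 -0.6 0 0 0 1;0 0 -0.4 0 0 0 1;0 0 -0.2 0 0 0 1;0 0 0 0 0 0 1'; python3 -c "
from h import *
im=snap('top','pics/t4.png');im2=snap('scene','pics/s4.png')
cv2.imwrite('pics/c4.png',np.hstack([cv2.resize(im[70:250,230:400,::-1],(390,413)),cv2.resize(im2[80:320,180:400,::-1],(379,413))]))"
```

```text
time: 9.05
ee_pos: [0.721, -0.0337, 0.2599]
tool_rot: [-180.0, -0.1, 167.7]
wrist_force: [-1.0, -0.6, -0.1]
opening: 0.0002
finger_force: 0.0
time: 9.47
ee_pos: [0.7208, -0.0337, 0.2154]
tool_rot: [-180.0, -0.2, 167.6]
wrist_force: [0.3, -0.9, 0.1]
opening: -0.0002
finger_force: 0.0
```

View pics/c4.png

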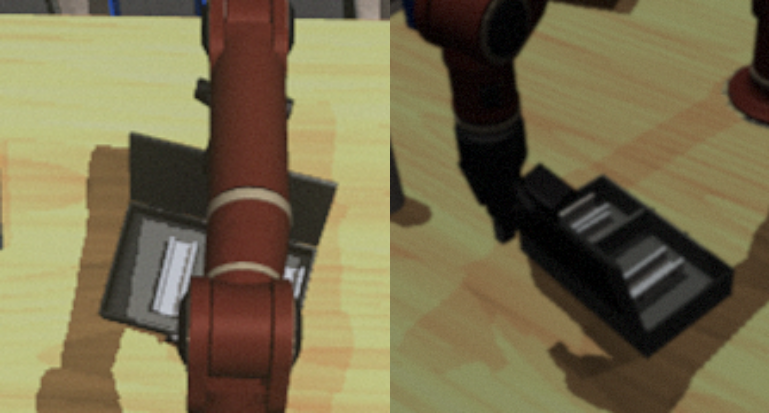

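The closed fingers stand behind the lid (scene crop (505,230)), the body is above the edge and nothing is in the way. Drag the lid towards the front.

```bash
python3 -m inch '-0.4 0.09 0 0 0 0 1;-0.4 0.09 0 0 0 0 1;-0.4 0.09 0 0 0 0 1;-0.3 0.06 0 0 0 0 1;-0.2 0.04 0 0 0 0 1'; python3 -m inch '-0.3 0.07 0 0 0 0 1;-0.3 0.07 0 0 0 0 1;-0.3 0.07 0 0 0 0 1;-0.3 0.06 0 0 0 0 1;-0.3 0.06 0 0 0 0 1'
```

```text
time: 9.98
ee_pos: [0.6803, -0.0242, 0.2191]
tool_rot: [179.9, 0.3, 167.6]
wrist_force: [2.6, 0.0, 0.2]
opening: 0.0001
finger_force: 1.0
time: 10.4
ee_pos: [0.6483, -0.0167, 0.2248]
tool_rot: [179.8, 1.2, 167.6]
wrist_force: [3.7, -1.3, 17.6]
opening: 0.0003
finger_force: 4.0
```

```bash
python3 -m inch '0.1 0 0.5 0 0 0 1;0 0 0.5 0 0 0 1;0 0 0.4 0 0 0 1;0 0 0 0 0 0 1;0 0 0 0 0 0 1'; python3 -c "
from h import *
im2=snap('scene','pics/s5.png')
cv2.imwrite('pics/c5.png',cv2.resize(im2[80:320,180:400,::-1],None,fx=2.4,fy=2.4))"
```

```text
time: 10.82
ee_pos: [0.6445, -0.0161, 0.2526]
tool_rot: [180.0, 0.1, 167.6]
wrist_force: [0.7, -0.8, 0.2]
opening: 0.0003
finger_force: 0.8
```

View pics/c5.png

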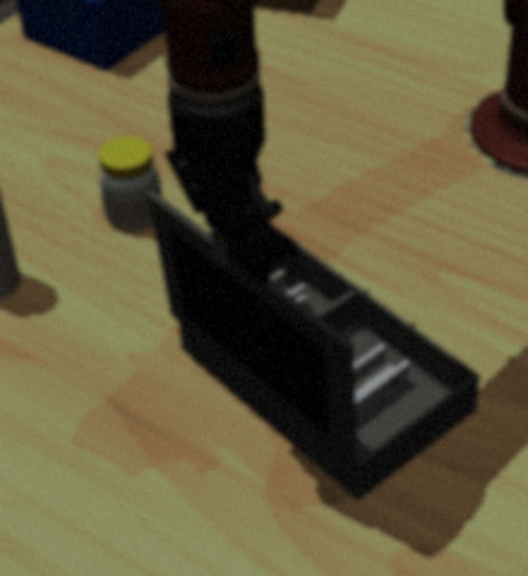

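```bash
python3 - <<'E'
from h import *
c=optics.get_calibration("scene");K=np.array(c["intrinsics"]);R=Rot.from_euler("xyz",c["rotation"],degrees=True).as_matrix();t=np.array(c["xyz"])
a=np.radians(-12.37);ex=np.array([np.cos(a),np.sin(a),0]);ey=np.array([-ex[1],ex[0],0]);C=np.array([.5315,.009,0])
def proj(x,y,z):
    p=K@(R.T@(C+x*ex+y*ey+[0,0,z]-t));return (p[:2]/p[2]).round(1)
for th in(1.3,1.4,1.5,1.57,1.65,1.75,1.85):
    print(th,*[proj(.085-.17*np.cos(th)+.008*np.sin(th),y,.055+.17*np.sin(th)+.008*np.cos(th)) for y in(-.14,.14)], proj(.085-.195*np.cos(th)+.008*np.sin(th),0,.055+.195*np.sin(th)))
print('seen [242.5 161],[323.8 223.8]')
s=read_state();p=s['ee_pos'];q=K@(R.T@(p-[0,0,.014]-t));print('tip px',q[:2]/q[2], (q[:2]/q[2]-[180,80])*2.4)
print(proj(.085,.14,.055),proj(-.085,.14,.055),'check rim corners')
im=cv2.imread('pics/s5.png')[150:230,230:310]
g=cv2.convertScaleAbs(im,alpha=1,beta=0).astype(float);g=(255*np.clip(g/70,0,1)**.6).astype('uint8')
cv2.imwrite('pics/c6.png',cv2.resize(g,None,fx=7,fy=7,interpolation=cv2.INTER_CUBIC))
E
```

```text
1.3 [259.8 153. ] [345.5 213.5] [301.9 172.3]
1.4 [254.  155.1] [339.9 216.4] [295.2 174.7]
1.5 [248.2 157.8] [334.  220.1] [288.4 177.9]
1.57 [244.1 160.1] [329.8 223.1] [283.5 180.7]
1.65 [239.4 163. ] [324.9 226.9] [277.9 184.2]
1.75 [233.6 167.3] [318.9 232.1] [270.9 189.4]
1.85 [227.9 172.1] [312.9 238. ] [264.  195.1]
seen [242.5 161],[323.8 223.8]
tip px [275.38869627 189.85513589] [228.93287104 263.65232613]
[331.3 274.2] [381.2 235.7] check rim corners
```

View pics/c6.png

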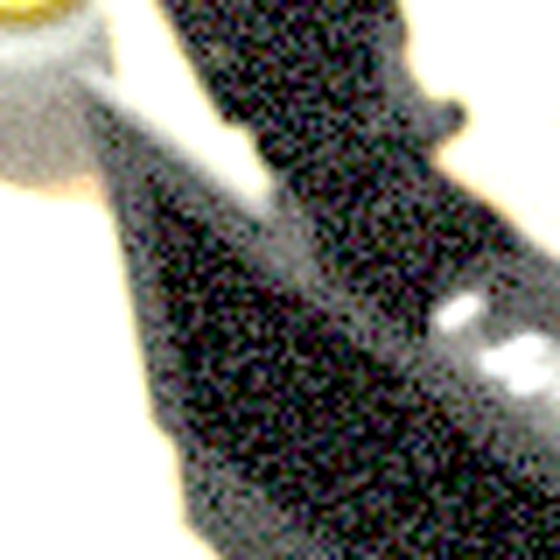

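The lid is at about 1.6 rad and the fingertips bear on the back of the tab near its top. The earlier lift came from the tab meeting the finger knuckle. Continue along the arc with this shallower overlap.

```bash
python3 -m inch '-0.33 0.07 -0.02 0 0 0 1;-0.33 0.07 -0.03 0 0 0 1;-0.33 0.07 -0.05 0 0 0 1;-0.33 0.07 -0.05 0 0 0 1;-0.33 0.07 -0.05 0 0 0 1'; python3 -m inch '-0.27 0.06 -0.05 0 0 0 1;-0.27 0.06 -0.06 0 0 0 1;-0.27 0.06 -0.07 0 0 0 1;-0.27 0.06 -0.07 0 0 0 1;-0.27 0.06 -0.07 0 0 0 1'
```

```text
time: 11.28
ee_pos: [0.6031, -0.0073, 0.2463]
tool_rot: [180.0, 0.1, 167.6]
wrist_force: [0.9, 0.8, 1.7]
opening: -0.0003
finger_force: 0.8
time: 11.7
ee_pos: [0.5685, 0.0003, 0.2383]
tool_rot: [-180.0, -0.0, 167.7]
wrist_force: [1.8, 0.4, -0.2]
opening: -0.0003
finger_force: 0.6
```

```bash
python3 -m inch '-0.26 0.06 -0.1 0 0 0 1;-0.26 0.06 -0.12 0 0 0 1;-0.26 0.06 -0.12 0 0 0 1;-0.25 0.05 -0.13 0 0 0 1;-0.25 0.05 -0.13 0 0 0 1'; python3 -m inch '-0.23 0.05 -0.15 0 0 0 1;-0.23 0.05 -0.16 0 0 0 1;-0.23 0.05 -0.17 0 0 0 1;-0.23 0.05 -0.18 0 0 0 1;-0.22 0.05 -0.18 0 0 0 1'; python3 - <<'E'
from h import *
im=snap("top","pics/t7.png");snap("scene","pics/s7.png")
a=cv2.imread('pics/t7.png')[100:260,250:400];b=cv2.imread('pics/s7.png')[80:320,200:420]
f=lambda g:(255*np.clip(g/110.,0,1)**.6).astype('uint8')
cv2.imwrite('pics/c7.png',np.hstack([cv2.resize(f(a),(390,420)),cv2.resize(f(b),(390,420))]))
E
```

```text
time: 12.12
ee_pos: [0.5364, 0.0073, 0.2234]
tool_rot: [-180.0, -0.0, 167.6]
wrist_force: [0.8, 0.7, -0.0]
opening: -0.0001
finger_force: 0.5
time: 12.53
ee_pos: [0.508, 0.0134, 0.2023]
tool_rot: [-180.0, -0.0, 167.6]
wrist_force: [0.6, -0.6, 0.7]
opening: -0.0002
finger_force: 0.4
```

View pics/c7.png

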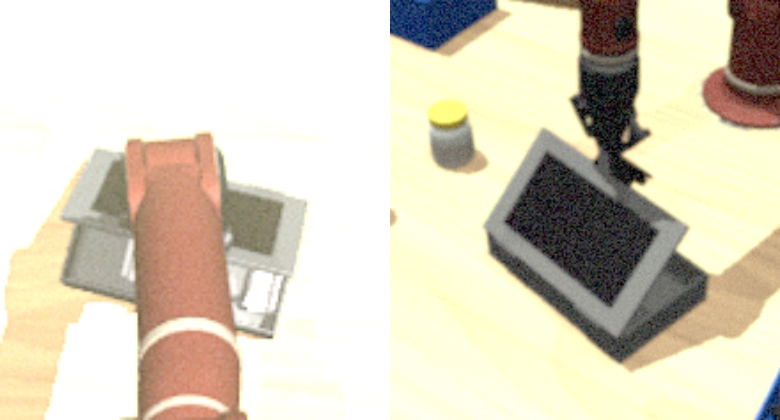

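The lid follows at about 0.8 rad with the fingertips on its tab (right half, (620,175)). Continue down the arc.

```bash
python3 -m inch '-0.19 0.04 -0.2 0 0 0 1;-0.19 0.04 -0.21 0 0 0 1;-0.19 0.04 -0.21 0 0 0 1;-0.19 0.04 -0.22 0 0 0 1;-0.19 0.04 -0.22 0 0 0 1'; python3 -m inch '-0.15 0.03 -0.24 0 0 0 1;-0.15 0.03 -0.24 0 0 0 1;-0.15 0.03 -0.25 0 0 0 1;-0.14 0.03 -0.25 0 0 0 1;-0.14 0.03 -0.25 0 0 0 1'; python3 -m inch '-0.1 0.02 -0.27 0 0 0 1;-0.1 0.02 -0.27 0 0 0 1;-0.1 0.02 -0.27 0 0 0 1;-0.09 0.02 -0.27 0 0 0 1;-0.08 0.02 -0.27 0 0 0 1'
```

```text
time: 13.05
ee_pos: [0.4844, 0.0185, 0.1757]
tool_rot: [-180.0, 0.0, 167.6]
wrist_force: [0.1, -0.4, 0.9]
opening: 0.0
finger_force: 0.4
time: 13.47
ee_pos: [0.4664, 0.0222, 0.1449]
tool_rot: [-180.0, 0.0, 167.6]
wrist_force: [0.8, 0.0, 0.1]
opening: -0.0001
finger_force: 0.3
time: 13.88
ee_pos: [0.4548, 0.0246, 0.1111]
tool_rot: [-180.0, 0.0, 167.6]
wrist_force: [0.8, -0.2, 0.3]
opening: -0.0002
finger_force: 0.3
```

```bash
python3 -m inch '-0.05 0.01 -0.2 0 0 0 1;-0.05 0.01 -0.2 0 0 0 1;-0.04 0.01 -0.2 0 0 0 1;0 0 -0.1 0 0 0 1;0 0 0 0 0 0 1'; python3 -m inch '0 0 -0.1 0 0 0 1;0 0 -0.1 0 0 0 1;0 0 -0.1 0 0 0 1;0 0 -0.1 0 0 0 1;0 0 0 0 0 0 1'
```

```text
time: 14.3
ee_pos: [0.451, 0.0254, 0.0946]
tool_rot: [-180.0, -0.1, 167.6]
wrist_force: [-1.3, -0.0, 5.4]
opening: -0.0001
finger_force: 2.7
time: 14.72
ee_pos: [0.4499, 0.0256, 0.0844]
tool_rot: [-180.0, -0.2, 167.7]
wrist_force: [-2.7, 0.5, 6.2]
opening: -0.0002
finger_force: 2.7
```

```bash
python3 -m inch '0 0 -0.1 0 0 0 1;0 0 -0.1 0 0 0 1;0 0 -0.1 0 0 0 1;0 0 -0.1 0 0 0 1;0 0 0 0 0 0 1'
```

```text
time: 15.13
ee_pos: [0.4508, 0.0255, 0.0768]
tool_rot: [-180.0, -0.0, 167.6]
wrist_force: [-6.6, 0.2, 30.3]
opening: -0.0001
finger_force: 15.2
```

```bash
python3 -m inch '0 0 0.3 0 0 0 1;0 0 0.8 0 0 0 1;0 0 1 0 0 0 1;0 0 1 0 0 0 1;0 0 1 0 0 0 1'; python3 -m inch '0 0.8 1 0 0 0 1;0 1 1 0 0 0 1;0 1 0 0 0 0 1;0 1 0 0 0 0 1;0 1 0 0 0 0 1'; python3 -m inch '0 1 0 0 0 0 1;0 1 0 0 0 0 1;0 1 0 0 0 0 1;0 1 0 0 0 0 1;0 0 0 0 0 0 1';  python3 -m inch '0 1 0 0 0 0 1;0 1 0 0 0 0 1;0 1 0 0 0 0 1;0 0 0 0 0 0 1;0 0 0 0 0 0 1'; python3 - <<'E'
from h import *
t=snap("top","pics/t8.png");s=snap("scene","pics/s8.png")
for n,a in(("top0",t),("scene0",s)):
    o=cv2.imread(f'pics/{n}.png')[:,:,::-1]
    for nm,f in(("yellow",lambda h:(h[...,0]>25)&(h[...,0]<32)&(h[...,1]>200)),("blue",lambda h:(h[...,0]>105)&(h[...,0]<125)&(h[...,1]>180)&(h[...,2]>50))):
        r=[]
        for i in(o,a):
            m=f(cv2.cvtColor(np.ascontiguousarray(i),cv2.COLOR_RGB2HSV)); 
            if nm=="blue": m=m&((np.arange(640)<260)[None] if n=="top0" else (np.arange(640)>350)[None])
            y,x=np.nonzero(m); r+=[len(x),np.median(x) if len(x) else None,np.median(y) if len(x) else None]
        print(n,nm,r)
# can: patch difference
for n,a,b in(("top0",t,(145,185,425,465)),("scene0",s,(135,205,150,190))):
    o=cv2.imread(f'pics/{n}.png')[:,:,::-1];y0,y1,x0,x1=b
    print('can diff',np.abs(o[y0:y1,x0:x1].astype(int)-a[y0:y1,x0:x1]).mean())
# closed lid outline in the top view
h=cv2.cvtColor(t,cv2.COLOR_RGB2HSV);m=((h[...,1]<70)&(h[...,2]<140)).astype('uint8');m[:, :250]=0;m[:,390:]=0;m[:120]=0;m[250:]=0
c=max(cv2.findContours(m,0,1)[0],key=cv2.contourArea)
P=np.array([ray("top",u,v,.063)[:2] for u,v in c[:,0]],np.float32);print('lid rect',cv2.minAreaRect(P),'bright px inside',int((t[150:230,275:365].min(2)>120).sum()))
C=np.array([.5315,.009]);a=np.radians(-12.37);ex=np.array([np.cos(a),np.sin(a)]);q=(P-C)@np.c_[ex,[-ex[1],ex[0]]];print(q.min(0),q.max(0))
E
```

```text
time: 15.55
ee_pos: [0.4515, 0.0252, 0.1776]
tool_rot: [-180.0, 0.0, 167.6]
wrist_force: [-0.5, -0.1, 0.3]
opening: -0.0002
finger_force: 0.0
time: 15.97
ee_pos: [0.4519, 0.1464, 0.2272]
tool_rot: [180.0, 0.1, 167.6]
wrist_force: [-0.0, -0.2, -1.0]
opening: 0.0001
finger_force: 0.0
time: 16.38
ee_pos: [0.4506, 0.252, 0.2265]
tool_rot: [179.7, -0.0, 168.1]
wrist_force: [0.3, 0.7, 0.6]
opening: 0.0001
finger_force: 0.0
time: 16.8
ee_pos: [0.4509, 0.3217, 0.2261]
tool_rot: [180.0, -0.0, 167.8]
wrist_force: [0.4, 0.4, -0.5]
opening: 0.0001
finger_force: 0.0
top0 yellow [2, np.float64(426.5), np.float64(225.5), 0, None, None]
top0 blue [42, np.float64(210.0), np.float64(162.0), 69, np.float64(210.0), np.float64(164.0)]
scene0 yellow [183, np.float64(384.0), np.float64(80.0), 159, np.float64(431.0), np.float64(77.0)]
scene0 blue [445, np.float64(433.0), np.float64(351.0), 502, np.float64(433.0), np.float64(350.0)]
can diff 7.769166666666667
can diff 6.8186904761904765
lid rect ((0.5260109305381775, 0.012198925018310547), (0.27962741255760193, 0.20234690606594086), 76.93531036376953) bright px inside 999
[-0.10735567 -0.13883399] [0.0950486  0.14234367]
```

```bash
python3 -c "
from plant import job_done
print(job_done())"
```

```text
the job is handed in; nothing more can be done
None
```

The bracket is released in the empty compartment and the lid pressed shut: pushed to its predicted shut height (30 N, firm stop), about 17 s in. I handed the job in, but no verdict came back; the arm never went near the jar, bin or can, though my image check confirmed only the bin's position clearly.

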